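# Take the tested board out of the push-button clamshell jig

## Task

The circuit board in the clamshell test jig is finished. The jig stands loose on the bench: push it back flat against the bench stop so that it cannot slide away, press its front button there, without ramming it, until the lid springs up, and swing the lid over past upright so that it stays open. Then lift the board out and lay it flat on the floor of the shallow black tray; leave the jig standing open at the stop, and do not disturb the solder reel and the two brass fittings.

Things in the scene. Friction and masses are not known exactly. Their poses are not given: they have to be found in the camera images.
- bench_stop: fixed length of aluminium angle, 150 mm wide, upright flange 24 mm high, screwed to the bench. Origin at bench height in the middle of its front face; x points into the stop (the direction in which the jig is pushed home), y along its face, z up
- test_jig: loose grey clamshell jig, 116 mm deep (x), 130 mm wide (y), about 0.5 kg: open box, 4 mm walls 36 mm high, inner floor at 8 mm, framed clear lid on top (closed top at 46 mm). Origin at the centre of its underside; x points from its front (button) to its rear face, which goes flat against the stop; z up. Slides on the bench at 2 to 4.5 N
- jig_back (a point): point on the jig's rear face, in the middle, 12 mm above its underside; lies on the stop's front face (stop x = 0) when the jig is home. Pushed askew, the jig meets the stop with one rear corner and can jam there: square it up first, by the lagging end of its front wall, or turn it about that corner
- button_face (a point): middle of the outer face of the black button in the jig's front: cap 22 mm wide, 14 mm high, centre 20 mm above the underside, standing out 9 mm. Pushed along jig +x: moves from 3 N, latch lets go at 4.5 mm (10 N), end stop 6 mm. The lid's lip overhangs it by 5 mm, 24 mm higher: come tilted, tip forward, below the lip. An unbraced jig slides away instead
- jig_lid (a joint): lid angle: 0 closed and latched; plungers lift it to about 0.39 when the latch lets go; 1.57 upright; stop 2.05. Beyond 1.6 it falls open by its weight, below that it falls back. Hinge axis along the jig's y at the rear top edge: jig x = +58 mm, 36 mm above its underside. Lid 0.09 kg, 116 mm long, its 10 mm thickness above the hinge plane
- lid_lip (a point): outer edge of the lid's lip, a plate 50 mm wide, 4 mm thick, 18 mm long, flared 35 degrees upward from the lid's front edge. Lid closed: 71 mm before the jig's origin, 51 mm above its underside (129 mm before the hinge, 15 mm above it). Once the lid has sprung up, a tilted finger can hook it from below and lift it
- board: green circuit board in the jig, plate 42 mm (x) by 62 mm (y), 2 mm thick, 30 g. Origin at the centre of its underside pins; the plate lies 3 to 5 mm above that, parts on top reach 13 mm. In the jig its x lies along the jig's y, its origin 15 mm above the jig's underside; locating pins stand near its corners; 39 mm are free beside the middle of each long edge; grip there, across its 42 mm
- solder_reel: bystander: reel of solder, 58 mm across, 45 mm high, origin at the centre of its underside
- fitting_1: bystander: small brass fitting, 16 mm across, 26 mm high, standing upright, origin at its underside
- fitting_2: bystander: another such brass fitting, origin at its underside
- board_tray: loose shallow black tray, 120 mm square, 12 mm high, 0.25 kg, inside 114 mm square, floor 2 mm thick. Origin at the centre of its underside, z up, x and y along its sides

How it is judged:
By the outcome, as a careful person would: the job done as asked, in the order asked, and still so for the second after the job is handed in, with the robot touching nothing.
It also fails if it takes over 72 s, if anything falls off the work surface, if the arm or the gripper's body presses on something with over 40 N, if the wrist force passes 120 N, or if a joint passes its speed limit or range.

## Robot

A 6-joint arm with a two-finger parallel gripper is mounted at the origin on a cart in front of the work surface, level with it; the furniture and walls round the work are solid. World frame = base frame: x ahead of the robot, y to its left, z up, the work surface at z = 0. Lengths are in mm, angles in rad, forces in N, time in s.
With the tool pointing down it reaches from about 375 to 975 mm from the base axis. Payload 3.8 kg.
Tool frame: the origin (TCP) lies at the very end of the fingers, on their centre line; the grasp point (between the pads) lies 19 mm behind it; x points along the fingers, y is the direction in which the jaws open and shut, and the axes are right-handed (so a half turn about x gives the same grasp; the last joint's range is limited). The gripper opens to 85 mm and grips with 20 to 120 N. Pads are 22 mm wide; open, the fingers measure 114 mm over their backs; the gripper's body (76 mm by 85 mm) begins 54 mm behind the grasp point. The pads swing forward as they close: fully open they stand 13 mm farther back than shut.
Start: joints at [-1.334, 0.264, 1.604, -0, 1.274, -0.037], TCP at [182.509, -649.853, 231.28] pointing down, gripper open.
Joint ranges: [-2.63, 2.63], [-0.94, 2.18], [0.31, 2.57], [-1.31, 4.45], [0, 2.66], [-2.55, 2.55]. Speed limits (rad/s): [2.57, 2.57, 3.14, 3.14, 3.14, 3.14].

## Interface

Orientations are given as a 3x3 rotation matrix whose columns are the frame's x, y, z axes.
In Python, from station import status, imaging, manip, models gives the robot as it stands. The module is installed in compiled form; this text tells all that it offers.
- The arm moves only by the tool servo_tool, never from a script. Its argument "steps" is a list of rows, each an object with "rot": the turn, a rotation vector about the tool's x, y, z in degrees, a list of three; "slide": the shift along the tool's x, y, z in cm, a list of three; "hand": the opening in per cent of the stroke, from 0 (shut) to 100 (fully open). A call has 1 to 10 rows; each row shifts and turns the commanded pose from where the row before left it, along the tool's axes as they then stand; what a row does not reach is not made up. A row lasts 1/10 s, in which the tool goes at most 50 mm and 8.59 degrees, less where a joint would pass 70% of its speed; a pose out of reach is approached as far as the arm can. A call is refused whole if a number of a shift passes 5 or a number of a turn 8.59, either way. A call with a gripper value outside its range is refused whole. The fingers move at their own pace and stop on an object; the grip force is fixed at half the most. Time passes only in rows, so rows that do not move let the fingers close. It gives the time, the measured TCP pose, the force and the opening at its end, in the units of the state.
- status.get_state(): the state, without advancing time (a new reading comes with each control period).
- imaging.get_image(name): name is "side" or "top"; returns the picture (384x512x3 uint8, red, green, blue); there is no depth.
- imaging.camera_info(name): a dict with "mtx" (3x3 intrinsics, pixels), "cam_to_world" (4x4, takes a point from camera to world coordinates). Camera axes: x right, y down, z forward; pixel columns grow to the right and rows downward; lengths in mm; the calibration is good to about 2 mm. A picture is of the moment at which its call begins. camera_info takes no time and is no camera call.
- manip.sign_off(): hands the job in, once; it reports no verdict.
Trained networks look in the newest picture that a camera, given by its name, has taken for a name from the list of things; names that differ only in an ending like _2 or _b are one class to them, and where a whole thing is asked for, a point or a joint stands for the part that bears it (a point fixed in the world has none). Each returns a list of dicts, best first, with "conf" (0 to 1); they miss things now and then, are a little off and sometimes report something else, mostly with a low value. They report only what shows in the picture. A call takes as long as a camera call.
- models.search_frame(camera, name): "position" ([x, y, z] in mm, in world coordinates, good to about 4 mm: the middle of the surface that is visible of it).
- models.tip_of(camera, name): "position" ([x, y, z] in mm, in world coordinates, good to about 4 mm: a listed point, or the origin of a listed thing).
The state is a dict: "t": time; "qpos": joint angles; "joint_vel": joint speeds; "tau": joint torques, N m; "tool_pos": TCP position; "ee_rot": TCP orientation; "contact_force": force on the tool from outside, world axes, zero at the start; "ft_torque": the same for the moment, N m; "width": opening from 0.0 (shut) to 1.0 (fully open).
Only numpy, scipy, OpenCV 4.12 (cv2) and the standard library are available. Lean on these libraries where they do the work, as an engineer would, in place of code of your own. Each camera call takes 0.05 s, during which the arm holds its last target. There are 200 camera calls.

## Working session

There is one attempt and no reset: what is moved stays moved. The work goes in short steps, Python scripts to look and compute and a tool call to move; the robot and the scene stay as the last step left them, time stands still between calls to the robot, and variables do not carry over. Pictures are saved under pics/ and viewed, about 8 in all and at most 12, crops included, and the job is handed in when it is done.

Besides the shell and the picture viewer there is one more tool, called after "Emit:" by a JSON object that holds its "fn" and its "kwargs". servo_tool: Moves the arm, as the interface text tells. Its arguments: {"type":"object","properties":{"steps":{"type":"array","items":{"type":"object","properties":{"rot":{"type":"array","items":{"type":"number"}},"slide":{"type":"array","items":{"type":"number"}},"hand":{"type":"number"}}}}},"required":["steps"]}

```bash
mkdir -p pics; python3 - <<'E'
from station import status, imaging, manip, models
import cv2, numpy as np
ims=[]
for c in ("top","side"):
    im=imaging.get_image(c); cv2.imwrite(f"pics/{c}0.png",im[:,:,::-1].copy()); 
    i=imaging.camera_info(c); print(c,np.round(i["mtx"],1).tolist(),np.round(i["cam_to_world"],3).tolist())
    for n in ("bench_stop","test_jig","jig_back","button_face","lid_lip","board","solder_reel","fitting_1","board_tray"):
        print(c,n,[(np.round(d["position"]).tolist(),round(d["conf"],2)) for d in models.tip_of(c,n)][:3])
print(status.get_state())
E
```

```text
top [[452.9, 0.0, 258.0], [0.0, 452.9, 197.7], [0.0, 0.0, 1.0]] [[-0.005, -0.985, 0.173, 348.409], [-1.0, 0.009, 0.021, 218.723], [-0.023, -0.173, -0.985, 906.799], [0.0, 0.0, 0.0, 1.0]]
top bench_stop [([618.0, 288.0, -5.0], 0.73)]
top test_jig [([530.0, 262.0, 2.0], 0.7)]
top jig_back [([582.0, 261.0, 10.0], 0.98)]
top button_face [([584.0, 261.0, 9.0], 0.51)]
top lid_lip [([459.0, 271.0, 55.0], 0.88)]
top board []
top solder_reel [([402.0, 417.0, 0.0], 0.9)]
top fitting_1 [([385.0, 336.0, -1.0], 0.63), ([370.0, 370.0, 2.0], 0.6)]
top board_tray [([617.0, 44.0, 2.0], 0.62)]
side [[481.6, 0.0, 248.7], [0.0, 481.6, 186.7], [0.0, 0.0, 1.0]] [[-0.804, -0.219, 0.553, -65.043], [-0.594, 0.262, -0.76, 993.05], [0.022, -0.94, -0.341, 431.698], [0.0, 0.0, 0.0, 1.0]]
side bench_stop [([617.0, 288.0, -2.0], 0.82), ([588.0, 267.0, 11.0], 0.4)]
side test_jig [([531.0, 264.0, -2.0], 0.95)]
side jig_back [([587.0, 263.0, 10.0], 0.71)]
side button_face [([458.0, 266.0, 25.0], 0.46)]
side lid_lip [([459.0, 268.0, 52.0], 0.88)]
side board [([383.0, 336.0, -2.0], 0.67), ([529.0, 264.0, -3.0], 0.27)]

[... 272 characters left out ...]
7371678e+00, -3.68833785e-02]), 'joint_vel': array([-5.88359399e-04, -6.48978315e-04,  6.01687039e-04, -1.86071149e-05,
       -9.64954732e-04, -4.85833411e-04]), 'tau': array([-1.47168416e-04, -5.15086162e+01, -3.67734683e+01,  2.08291760e-05,
        8.79600902e-04, -1.30403805e-05]), 'tool_pos': array([ 182.51126484, -649.85425245,  231.29882077]), 'ee_rot': array([[ 1.42099635e-06,  2.70374953e-01, -9.62755101e-01],
       [-6.99277741e-06, -9.62755101e-01, -2.70374953e-01],
       [-1.00000000e+00,  7.11653394e-06,  5.22600380e-07]]), 'contact_force': array([ 0.66235883, -1.01574172,  0.68772072]), 'ft_torque': array([-0.0089994 , -0.02749702,  0.01991681]), 'width': 0.9969532707235658}
```

View pics/top0.png

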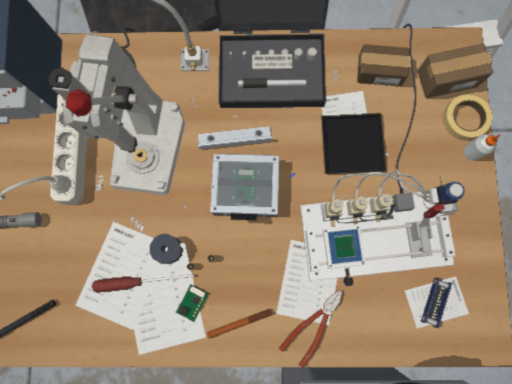

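View pics/side0.png

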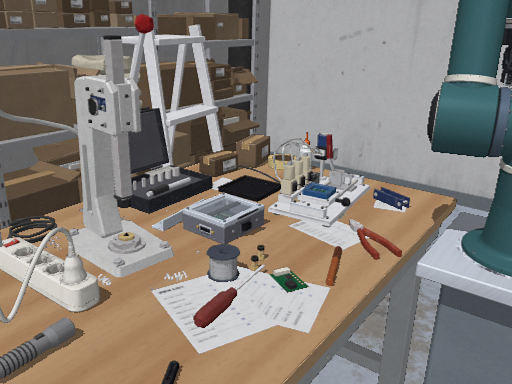

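The top view shows the stop at about (234,137), slightly turned; the jig is at (245,185) with its button near (243,216); the reel is at (166,249), the fittings at (191,266) and (211,258), and the tray at (354,144). The side view shows the closed jig, with the arbor press as an obstacle to its left. I'll zoom in to measure the yaws.

```bash
python3 - <<'E'
import cv2
im=cv2.imread("pics/top0.png")[110:230,185:395]
cv2.imwrite("pics/crop0.png",cv2.resize(im,None,fx=3.8,fy=3.8,interpolation=cv2.INTER_CUBIC))
E
```

```text
(no output)
```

View pics/crop0.png

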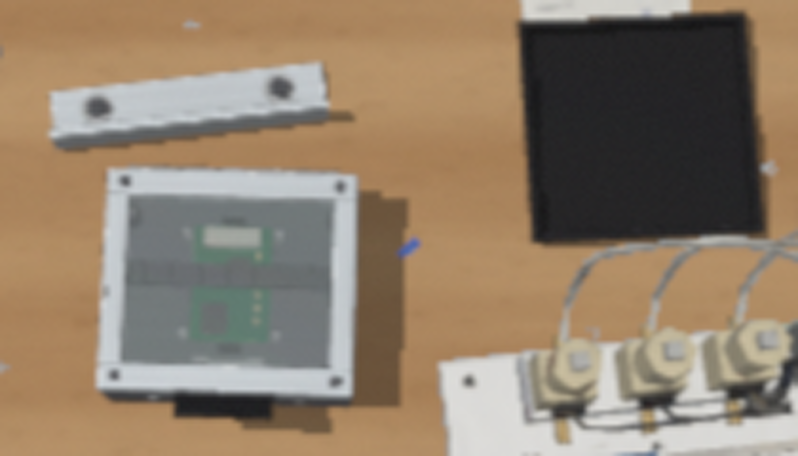

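```bash
cat > h.py <<'E'
from station import status, imaging, manip, models
import cv2, numpy as np
def px2w(c,uv,z):
    i=imaging.camera_info(c); M=np.array(i["cam_to_world"]); K=np.array(i["mtx"])
    d=M[:3,:3]@np.linalg.solve(K,[uv[0],uv[1],1.]); o=M[:3,3]
    return o+d*(z-o[2])/d[2]
def yaw(a,b): return np.degrees(np.arctan2(b[1]-a[1],b[0]-a[0]))
E
python3 - <<'E'
from h import *
C=lambda u,v,z: px2w("top",(185+u/3.8,110+v/3.8),z)
r=np.round
print("stop top edge",r(C(50,132,24)),r(C(328,102,24)),yaw(C(328,102,24),C(50,132,24))-90)
print("stop bot edge",r(C(55,150,0)),r(C(328,119,0)),yaw(C(328,119,0),C(55,150,0))-90)
q=[C(108,168,46),C(357,175,46),C(353,398,46),C(97,387,46)]
print("lid",r(q).tolist(),"c",r(np.mean(q,0)),[yaw(q[1],q[0])-90,yaw(q[2],q[3])-90,yaw(q[2],q[1]),yaw(q[3],q[0])])
print("lip",r(C(175,415,51)),r(C(270,418,51)))
t=[C(520,22,12),C(745,13,12),C(765,232,12),C(536,243,12)]
print("tray",r(t).tolist(),r(np.mean(t,0)),[yaw(t[1],t[0])-90,yaw(t[2],t[3])-90,yaw(t[2],t[1]),yaw(t[3],t[0])])
for c in("top","side"):
  for n in ("jig_back","button_face","lid_lip","test_jig","bench_stop"):
    print(c,n,[(r(d["position"],1).tolist(),round(d["conf"],2)) for d in models.search_frame(c,n)][:2])
E
```

```text
stop top edge [614. 359.  24.] [629. 210.  24.] 5.695486379662825
stop bot edge [611. 360.   0.] [627. 210.   0.] 6.029141053181888
lid [[588.0, 325.0, 46.0], [583.0, 196.0, 46.0], [467.0, 199.0, 46.0], [473.0, 329.0, 46.0]] c [528. 262.  46.] [np.float64(-2.316406465372822), np.float64(-2.962811511251516), np.float64(-1.7545928330931624), np.float64(-2.1135534545666266)]
lip [458. 289.  51.] [456. 241.  51.]
tray [[677.0, 105.0, 12.0], [680.0, -17.0, 12.0], [558.0, -21.0, 12.0], [554.0, 100.0, 12.0]] [617.  42.  12.] [np.float64(1.6303876164826647), np.float64(2.2253750689868212), np.float64(1.968675240495313), np.float64(2.243736825795739)]
top jig_back [([523.0, 262.9, 39.7], 0.61)]
top button_face [([385.8, 329.6, 24.2], 0.42)]
top lid_lip [([528.2, 266.4, 44.3], 0.85)]
top test_jig [([523.3, 265.6, 44.6], 0.94)]
top bench_stop [([633.5, 286.3, 2.1], 0.77), ([389.9, 330.1, 26.7], 0.59)]
side jig_back [([509.3, 295.9, 41.9], 0.84)]
side button_face [([458.1, 271.6, 26.1], 0.61)]
side lid_lip [([525.4, 272.3, 41.6], 0.82)]
side test_jig [([511.0, 286.4, 38.5], 0.73)]
side bench_stop [([614.6, 340.0, 11.9], 0.57)]
```

```bash
cat >> h.py <<'E'
from scipy.spatial.transform import Rotation as Ro
import json
S0=np.array([620,285,0.]); A=np.radians(5.9)
RS=np.array([[np.cos(A),-np.sin(A),0],[np.sin(A),np.cos(A),0],[0,0,1]])
def W(p): return S0+RS@np.array(p,float)          # stop frame -> world
def L(p): return RS.T@(np.array(p)-S0)            # world -> stop frame
def tool(th,dy=0):                                # tool z forward (stop x), tip tilted forward by th deg, extra yaw dy
    R=RS@Ro.from_euler('z',dy,degrees=True).as_matrix()@np.array([[0,0,1],[0,1,0],[-1,0,0.]])
    return R@Ro.from_rotvec([0,-th,0],degrees=True).as_matrix()
def plan(wps,hand=100):
    s=status.get_state(); p=np.array(s["tool_pos"]); R=np.array(s["ee_rot"]); out=[]
    for (q,Q,n) in wps:
        Q=R if Q is None else Q
        for k in range(n):
            f=1/(n-k)
            d=np.round(R.T@(np.array(q)-p)*f/10,2)
            w=np.round(Ro.from_matrix(R.T@Q).as_rotvec(degrees=True)*f,1)
            out.append({"rot":w.tolist(),"slide":d.tolist(),"hand":hand})
            p=p+R@d*10; R=R@Ro.from_rotvec(w,degrees=True).as_matrix()
    for i in range(0,len(out),10): print(json.dumps(out[i:i+10]))
    print("end",np.round(p,1),"max",max(np.linalg.norm(o["slide"]) for o in out),max(np.linalg.norm(o["rot"]) for o in out))
def st():
    s=status.get_state(); print("t",round(s["t"],2),"S",np.round(L(s["tool_pos"]),1),"F",np.round(RS.T@s["contact_force"],1),"w",round(s["width"],3),"q",np.round(s["qpos"],2))
E
python3 - <<'E'
from h import *
R0=np.array(status.get_state()["ee_rot"])
RA=Ro.from_euler('z',85,degrees=True).as_matrix()@R0
plan([([400,-250,225],RA,10),(W([-195,-12.5,150]),tool(0),11),(W([-195,-12.5,10]),tool(20),4)])
E
```

```text
[{"rot": [-8.5, -0.0, -0.0], "slide": [0.06, -3.26, -3.17], "hand": 100}, {"rot": [-8.5, -0.0, -0.0], "slide": [0.06, -2.76, -3.62], "hand": 100}, {"rot": [-8.5, -0.0, -0.0], "slide": [0.06, -2.19, -3.99], "hand": 100}, {"rot": [-8.5, -0.0, -0.0], "slide": [0.06, -1.58, -4.27], "hand": 100}, {"rot": [-8.5, -0.0, -0.0], "slide": [0.06, -0.93, -4.46], "hand": 100}, {"rot": [-8.5, -0.0, -0.0], "slide": [0.07, -0.26, -4.54], "hand": 100}, {"rot": [-8.5, -0.0, -0.0], "slide": [0.06, 0.42, -4.53], "hand": 100}, {"rot": [-8.5, -0.0, -0.0], "slide": [0.07, 1.08, -4.42], "hand": 100}, {"rot": [-8.5, -0.0, -0.0], "slide": [0.06, 1.72, -4.22], "hand": 100}, {"rot": [-8.5, -0.0, -0.0], "slide": [0.07, 2.33, -3.91], "hand": 100}]
[{"rot": [-7.7, -0.0, -0.0], "slide": [0.68, 1.09, -4.44], "hand": 100}, {"rot": [-7.8, -0.0, -0.0], "slide": [0.68, 1.68, -4.26], "hand": 100}, {"rot": [-7.7, 0.0, -0.0], "slide": [0.68, 2.24, -3.99], "hand": 100}, {"rot": [-7.8, 0.0, -0.0], "slide": [0.68, 2.75, -3.65], "hand": 100}, {"rot": [-7.7, 0.0, -0.0], "slide": [0.68, 3.22, -3.25], "hand": 100}, {"rot": [-7.8, 0.0, -0.0], "slide": [0.68, 3.63, -2.78], "hand": 100}, {"rot": [-7.7, 0.0, -0.0], "slide": [0.68, 3.98, -2.27], "hand": 100}, {"rot": [-7.8, 0.0, -0.0], "slide": [0.68, 4.24, -1.71], "hand": 100}, {"rot": [-7.7, 0.0, -0.0], "slide": [0.69, 4.44, -1.12], "hand": 100}, {"rot": [-7.8, 0.0, -0.0], "slide": [0.68, 4.54, -0.52], "hand": 100}]
[{"rot": [-7.7, 0.0, -0.0], "slide": [0.69, 4.58, 0.1], "hand": 100}, {"rot": [-0.0, -5.0, 0.0], "slide": [3.5, -0.0, 0.0], "hand": 100}, {"rot": [-0.0, -5.0, 0.0], "slide": [3.49, -0.0, -0.3], "hand": 100}, {"rot": [-0.0, -5.0, 0.0], "slide": [3.45, -0.0, -0.61], "hand": 100}, {"rot": [-0.0, -5.0, 0.0], "slide": [3.37, -0.0, -0.91], "hand": 100}]
end [427.3 252.6  10. ] max 4.632763753959401 8.5
```

Emit:
{"fn": "servo_tool", "kwargs": {"steps": [{"rot":[-8.5,0,0],"slide":[0.06,-3.26,-3.17],"hand":100},{"rot":[-8.5,0,0],"slide":[0.06,-2.76,-3.62],"hand":100},{"rot":[-8.5,0,0],"slide":[0.06,-2.19,-3.99],"hand":100},{"rot":[-8.5,0,0],"slide":[0.06,-1.58,-4.27],"hand":100},{"rot":[-8.5,0,0],"slide":[0.06,-0.93,-4.46],"hand":100},{"rot":[-8.5,0,0],"slide":[0.07,-0.26,-4.54],"hand":100},{"rot":[-8.5,0,0],"slide":[0.06,0.42,-4.53],"hand":100},{"rot":[-8.5,0,0],"slide":[0.07,1.08,-4.42],"hand":100},{"rot":[-8.5,0,0],"slide":[0.06,1.72,-4.22],"hand":100},{"rot":[-8.5,0,0],"slide":[0.07,2.33,-3.91],"hand":100}]}}

```text
t: 2.5
tool_pos: [400.6, -248.4, 225.4]
ee_rot: [[0.001, 0.982, 0.191], [-0.001, 0.191, -0.982], [-1.0, 0.001, 0.001]]
contact_force: [1.3, -0.6, -0.6]
width: 1.002
```

Emit:
{"fn": "servo_tool", "kwargs": {"steps": [{"rot":[-7.7,0,0],"slide":[0.68,1.09,-4.44],"hand":100},{"rot":[-7.8,0,0],"slide":[0.68,1.68,-4.26],"hand":100},{"rot":[-7.7,0,0],"slide":[0.68,2.24,-3.99],"hand":100},{"rot":[-7.8,0,0],"slide":[0.68,2.75,-3.65],"hand":100},{"rot":[-7.7,0,0],"slide":[0.68,3.22,-3.25],"hand":100},{"rot":[-7.8,0,0],"slide":[0.68,3.63,-2.78],"hand":100},{"rot":[-7.7,0,0],"slide":[0.68,3.98,-2.27],"hand":100},{"rot":[-7.8,0,0],"slide":[0.68,4.24,-1.71],"hand":100},{"rot":[-7.7,0,0],"slide":[0.69,4.44,-1.12],"hand":100},{"rot":[-7.8,0,0],"slide":[0.68,4.54,-0.52],"hand":100}]}}

```text
t: 3.5
tool_pos: [424.7, 208.9, 157.1]
ee_rot: [[0.001, 0.026, 1.0], [0.0, 1.0, -0.026], [-1.0, 0.0, 0.001]]
contact_force: [1.8, -0.7, 0.4]
width: 0.999
```

Emit:
{"fn": "servo_tool", "kwargs": {"steps": [{"rot":[-7.7,0,0],"slide":[0.69,4.58,0.1],"hand":100},{"rot":[0,-5,0],"slide":[3.5,0,0],"hand":100},{"rot":[0,-5,0],"slide":[3.49,0,-0.3],"hand":100},{"rot":[0,-5,0],"slide":[3.45,0,-0.61],"hand":100},{"rot":[0,-5,0],"slide":[3.37,0,-0.91],"hand":100},{"slide":[0,0,0]}]}}

```text
invalid input
```

```bash
python3 - <<'E'
from h import *
st()
a=imaging.get_image("side")[170:330,140:340]; b=imaging.get_image("top")[110:270,150:350]
cv2.imwrite("pics/p1.png",cv2.resize(np.hstack([a,b])[:,:,::-1],None,fx=2,fy=2,interpolation=cv2.INTER_CUBIC))
E
```

```text
t 3.5 S [-202.1  -55.6  157.1] F [ 1.7 -0.9  0.4] w 0.999 q [ 0.4  -0.06  2.1  -0.    1.1  -1.14]
```

View pics/p1.png

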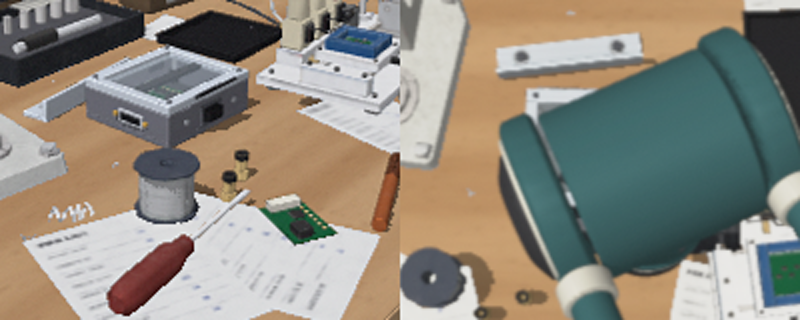

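The call was refused because a row lacked fields, so nothing moved. The picture shows the jig unchanged, with the button on its front at (213,110).

Emit:
{"fn": "servo_tool", "kwargs": {"steps": [{"rot":[-7.7,0,0],"slide":[0.69,4.58,0.1],"hand":100},{"rot":[0,-5,0],"slide":[3.5,0,0],"hand":100},{"rot":[0,-5,0],"slide":[3.49,0,-0.3],"hand":100},{"rot":[0,-5,0],"slide":[3.45,0,-0.61],"hand":100},{"rot":[0,-5,0],"slide":[3.37,0,-0.91],"hand":100},{"rot":[0,0,0],"slide":[0.17,0,0.47],"hand":100},{"rot":[0,0,0],"slide":[0.17,0,0.47],"hand":100}]}}

```text
t: 4.3
tool_pos: [436.7, 252.9, 9.7]
ee_rot: [[0.338, -0.103, 0.936], [0.034, 0.995, 0.098], [-0.941, -0.001, 0.339]]
contact_force: [0.4, 0.7, 0.8]
width: 1.0
```

```bash
python3 - <<'E'
from h import *
st()
a=imaging.get_image("side")[170:330,140:340]
cv2.imwrite("pics/p2.png",cv2.resize(a[:,:,::-1],None,fx=3,fy=3,interpolation=cv2.INTER_CUBIC))
E
```

```text
t 4.3 S [-185.6  -13.1    9.7] F [0.5 0.7 0.8] w 1.0 q [ 0.58  0.05  2.37 -0.38  0.44 -0.77]
```

View pics/p2.png

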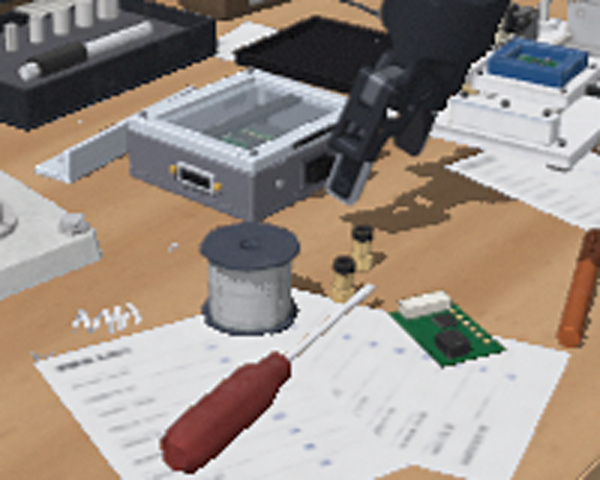

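The finger tips stand clear in front of the jig, just above the bench. Next, the push.

Emit:
{"fn": "servo_tool", "kwargs": {"steps": [{"rot":[0,0,0],"slide":[0.2,0,0.56],"hand":100},{"rot":[0,0,0],"slide":[0.2,0,0.56],"hand":100},{"rot":[0,0,0],"slide":[0.14,0,0.38],"hand":100},{"rot":[0,0,0],"slide":[0.14,0,0.38],"hand":100},{"rot":[0,0,0],"slide":[0.14,0,0.38],"hand":100},{"rot":[0,0,0],"slide":[0.14,0,0.38],"hand":100},{"rot":[0,0,0],"slide":[0.14,0,0.38],"hand":100},{"rot":[0,0,0],"slide":[0.14,0,0.38],"hand":100},{"rot":[0,0,0],"slide":[0.14,0,0.38],"hand":100}]}}

```text
t: 5.25
tool_pos: [475.6, 256.2, 8.7]
ee_rot: [[0.337, -0.102, 0.936], [0.032, 0.995, 0.096], [-0.941, -0.002, 0.338]]
contact_force: [-4.0, -3.1, 2.3]
width: 0.998
```

```bash
python3 - <<'E'
from h import *
st()
for n in ("test_jig","jig_back"):
  for c in("top","side"):
    imaging.get_image(c); print(c,n,[(np.round(L(d["position"]),1).tolist(),round(d["conf"],2)) for d in models.tip_of(c,n)][:2])
E
```

```text
t 5.25 S [-146.6  -13.8    8.7] F [-4.3 -2.6  2.3] w 0.998 q [ 0.54  0.12  2.3  -0.35  0.44 -0.83]
top test_jig [([-84.6, -9.5, 2.9], 0.82)]
side test_jig [([-80.1, -7.5, -0.7], 0.92)]
top jig_back [([-27.9, -8.4, 12.1], 0.88)]
side jig_back [([-24.5, -5.2, 12.8], 0.81)]
```

Emit:
{"fn": "servo_tool", "kwargs": {"steps": [{"rot":[0,0,0],"slide":[0.1,0,0.39],"hand":100},{"rot":[0,0,0],"slide":[0.1,0,0.39],"hand":100},{"rot":[0,0,0],"slide":[0.12,0,0.38],"hand":100},{"rot":[0,0,0],"slide":[0.1,0,0.28],"hand":100},{"rot":[0,0,0],"slide":[0.07,0,0.19],"hand":100},{"rot":[0,0,0],"slide":[0.07,0,0.19],"hand":100},{"rot":[0,0,0],"slide":[0,0,0],"hand":100}]}}

```text
t: 6.35
tool_pos: [496.6, 259.8, 11.2]
ee_rot: [[0.341, -0.103, 0.935], [0.035, 0.995, 0.096], [-0.939, 0.0, 0.343]]
contact_force: [-0.6, -1.1, -1.3]
width: 0.998
```

```bash
python3 - <<'E'
from h import *
st()
E
```

```text
t 6.35 S [-125.3  -12.4   11.2] F [-0.7 -1.  -1.3] w 0.998 q [ 0.52  0.14  2.26 -0.34  0.44 -0.86]
```

Emit:
{"fn": "servo_tool", "kwargs": {"steps": [{"rot":[0,0,0],"slide":[0.05,0,0.14],"hand":100},{"rot":[0,0,0],"slide":[0.05,0,0.14],"hand":100},{"rot":[0,0,0],"slide":[0.04,0,0.1],"hand":100}]}}

```text
t: 6.65
tool_pos: [500.1, 260.1, 11.0]
ee_rot: [[0.34, -0.103, 0.935], [0.035, 0.995, 0.096], [-0.94, 0.0, 0.342]]
contact_force: [-5.3, -0.8, 2.3]
width: 1.004
```

Emit:
{"fn": "servo_tool", "kwargs": {"steps": [{"rot":[0,0,0],"slide":[0.04,0,0.1],"hand":100},{"rot":[0,0,0],"slide":[0.04,0,0.1],"hand":100}]}}

```text
t: 6.85
tool_pos: [501.1, 260.1, 10.8]
ee_rot: [[0.338, -0.102, 0.935], [0.034, 0.995, 0.096], [-0.94, -0.0, 0.34]]
contact_force: [-18.7, 1.1, 14.6]
width: 1.001
```

Emit:
{"fn": "servo_tool", "kwargs": {"steps": [{"rot":[0,0,0],"slide":[-0.3,0,-0.9],"hand":100},{"rot":[0,-4,0],"slide":[-1,0,-2.5],"hand":0},{"rot":[0,-4,0],"slide":[-1,0,-2.3],"hand":0},{"rot":[0,0,0],"slide":[0,0,0],"hand":0},{"rot":[0,0,0],"slide":[0,0,0],"hand":0}]}}

```text
t: 7.35
tool_pos: [450.1, 254.7, 11.9]
ee_rot: [[0.448, -0.102, 0.888], [0.043, 0.995, 0.093], [-0.893, -0.003, 0.45]]
contact_force: [1.1, 0.5, -0.5]
width: 0.333
```

```bash
python3 - <<'E'
from h import *
st()
for c in("top","side"):
    im=imaging.get_image(c); cv2.imwrite(f"pics/{c}3.png",im[:,:,::-1].copy())
    for n in ("test_jig","jig_back","button_face","lid_lip"):
      print(c,n,[(np.round(L(d["position"]),1).tolist(),round(d["conf"],2)) for d in models.tip_of(c,n)][:2])
a=cv2.imread("pics/top3.png")[110:230,185:315];b=cv2.imread("pics/side3.png")[180:270,150:300]
cv2.imwrite("pics/p3.png",np.hstack([cv2.resize(a,(520,480),interpolation=2),cv2.resize(b,(270,480*1),interpolation=2)[:, :]]))
E
```

```text
t 7.35 S [-172.1  -12.6   11.9] F [ 1.2  0.4 -0.5] w 0.333 q [ 0.62  0.05  2.41 -0.71  0.35 -0.42]
top test_jig [([-57.3, -5.8, 3.3], 0.91), ([-225.3, 70.8, 0.8], 0.44)]
top jig_back [([-3.9, -3.7, 10.9], 0.95), ([-2.7, 2.6, -3.4], 0.36)]
top button_face []
top lid_lip [([-127.5, -3.6, 55.0], 0.84), ([-1.4, -5.8, 10.5], 0.55)]
side test_jig [([-53.7, -7.9, -1.2], 0.69)]
side jig_back [([-1.6, -3.0, 11.9], 0.72)]
side button_face [([-231.7, 71.0, -1.5], 0.58), ([-128.2, -3.4, 23.6], 0.38)]
side lid_lip [([-127.2, -8.0, 54.2], 0.71)]
```

View pics/p3.png

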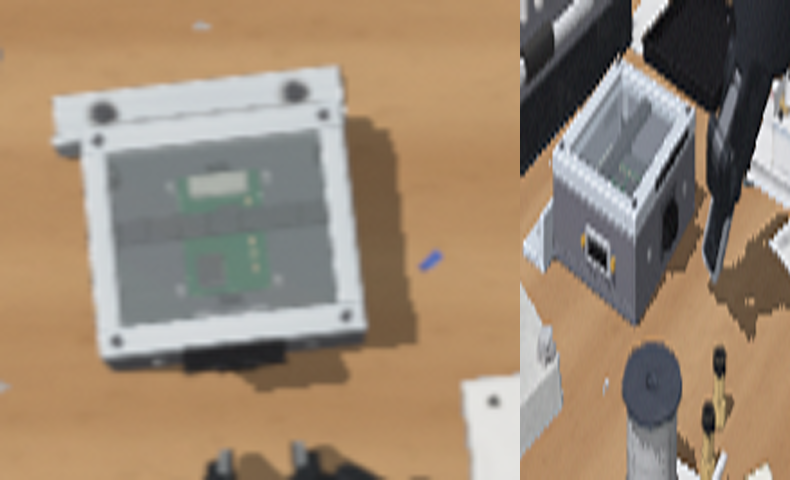

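The jig is flush and square on the stop. The closing fingers stand in front of it, and the reel and fittings are untouched. Now the button.

Emit:
{"fn": "servo_tool", "kwargs": {"steps": [{"rot":[0,0,0],"slide":[0,0.2,0],"hand":0},{"rot":[0,0,0],"slide":[0,0.2,0],"hand":0},{"rot":[0,0,0],"slide":[0.23,0.2,0.6],"hand":0},{"rot":[0,0,0],"slide":[0.23,0.1,0.6],"hand":0},{"rot":[0,0,0],"slide":[0.23,0,0.6],"hand":0},{"rot":[0,0,0],"slide":[0.23,0,0.6],"hand":0},{"rot":[0,0,0],"slide":[0.23,0,0.6],"hand":0},{"rot":[0,0,0],"slide":[0,0,0],"hand":0}]}}

```text
t: 8.65
tool_pos: [482.3, 264.4, 15.0]
ee_rot: [[0.448, -0.1, 0.888], [0.042, 0.995, 0.09], [-0.893, -0.003, 0.45]]
contact_force: [0.7, -0.5, 0.1]
width: -0.002
```

```bash
python3 - <<'E'
from h import *
st()
print(L(px2w("top",(185+58,110+347/4),46)))
im=imaging.get_image("side"); cv2.imwrite("pics/p4.png",cv2.resize(im[190:260,190:300,::-1],None,fx=6,fy=6,interpolation=2))
E
```

```text
t 8.65 S [-139.1   -6.3   15. ] F [ 0.7 -0.6  0.1] w -0.002 q [ 0.59  0.1   2.35 -0.68  0.35 -0.48]
[-119.01759885   -6.44216919   46.        ]
```

View pics/p4.png

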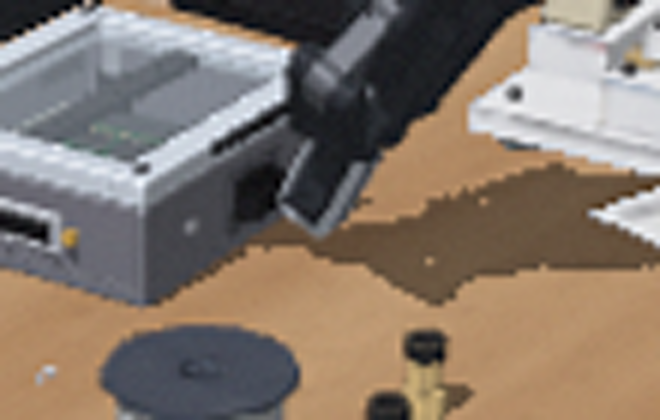

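The finger tip stands just before the button, below the lip (dark strip at (250,130)). Pressing gently now.

Emit:
{"fn": "servo_tool", "kwargs": {"steps": [{"rot":[0,0,0],"slide":[0.05,0,0.1],"hand":0},{"rot":[0,0,0],"slide":[0.05,0,0.1],"hand":0},{"rot":[0,0,0],"slide":[0.05,0,0.1],"hand":0},{"rot":[0,0,0],"slide":[0.05,0,0.1],"hand":0},{"rot":[0,0,0],"slide":[0.05,0,0.1],"hand":0}]}}

```text
t: 9.2
tool_pos: [486.6, 264.7, 14.6]
ee_rot: [[0.447, -0.1, 0.889], [0.042, 0.995, 0.091], [-0.893, -0.004, 0.449]]
contact_force: [-0.7, -0.3, 0.2]
width: -0.006
```

Emit:
{"fn": "servo_tool", "kwargs": {"steps": [{"rot":[0,0,0],"slide":[0.05,0,0.1],"hand":0},{"rot":[0,0,0],"slide":[0.05,0,0.1],"hand":0},{"rot":[0,0,0],"slide":[0.05,0,0.1],"hand":0}]}}

```text
t: 9.5
tool_pos: [489.3, 264.8, 14.2]
ee_rot: [[0.447, -0.1, 0.889], [0.041, 0.995, 0.091], [-0.894, -0.004, 0.449]]
contact_force: [-6.1, 0.9, 3.6]
width: -0.002
```

Emit:
{"fn": "servo_tool", "kwargs": {"steps": [{"rot":[0,0,0],"slide":[0.05,0,0.1],"hand":0},{"rot":[0,0,0],"slide":[0.05,0,0.1],"hand":0},{"rot":[0,0,0],"slide":[0.03,0,0.06],"hand":0}]}}

```text
t: 9.8
tool_pos: [491.7, 265.0, 14.0]
ee_rot: [[0.446, -0.1, 0.889], [0.041, 0.995, 0.091], [-0.894, -0.004, 0.448]]
contact_force: [-10.3, 0.4, 6.7]
width: 0.003
```

```bash
python3 - <<'E'
from h import *
st()
for c in("side","top"):
  imaging.get_image(c); print([(np.round(L(d["position"]),1).tolist(),round(d["conf"],2)) for d in models.tip_of(c,"lid_lip")][:2])
E
```

```text
t 9.8 S [-129.7   -6.7   14. ] F [-10.2   1.5   6.7] w 0.003 q [ 0.58  0.11  2.33 -0.66  0.35 -0.5 ]
[([-127.5, -5.7, 49.0], 0.58), ([-124.5, -4.5, 21.0], 0.37)]
[([-125.0, -2.1, 53.8], 0.89)]
```

Not released yet; press a bit more.

Emit:
{"fn": "servo_tool", "kwargs": {"steps": [{"rot":[0,0,0],"slide":[0.04,0,0.09],"hand":0},{"rot":[0,0,0],"slide":[0.04,0,0.08],"hand":0}]}}

```text
t: 10.2
tool_pos: [493.2, 265.1, 13.9]
ee_rot: [[0.446, -0.1, 0.89], [0.041, 0.995, 0.091], [-0.894, -0.004, 0.448]]
contact_force: [-11.9, 0.1, 7.9]
width: -0.005
```

```bash
python3 - <<'E'
from h import *
st()
for c in("side","top"):
  imaging.get_image(c); print([(np.round(L(d["position"]),1).tolist(),round(d["conf"],2)) for d in models.tip_of(c,"lid_lip")][:2])
E
```

```text
t 10.2 S [-128.2   -6.8   13.9] F [-11.8   1.3   7.9] w -0.005 q [ 0.58  0.11  2.33 -0.66  0.35 -0.51]
[([-105.4, -4.8, 109.0], 0.75)]
[([-112.9, -1.2, 103.9], 0.93)]
```

Lid has sprung up. Plan the retreat and then hooking the lid along its arc.

```bash
cat >> h.py <<'E'
TH=27; n_=np.array([np.cos(np.radians(TH)),np.sin(np.radians(TH))]); u_=np.array([-n_[1],n_[0]])
def P2T(P,y=-6): T=np.array(P)-11*n_; return W([T[0],y,T[1]])
def arc(phi,ov=13):
    c,s=np.cos(phi),np.sin(phi); root=np.array([-116*c,36+116*s]); inner=np.array([-(116-ov)*c,36+(116-ov)*s])
    return root-ov*u_ if phi<np.pi/2-np.radians(TH) else inner
E
python3 - <<'E'
from h import *
wp=[(P2T([-150,30]),tool(TH),2),(P2T([-150,62]),tool(TH),2),(P2T([-106,60]),tool(TH),3),(P2T(arc(.42)),tool(TH),2)]
wp+=[(P2T(arc(p)),tool(TH),1) for p in np.arange(.5,1.76,.08)]
plan(wp,0)
E
```

```text
[{"rot": [-0.0, -0.2, 0.1], "slide": [-1.2, 0.03, -1.16], "hand": 0}, {"rot": [-0.0, -0.2, 0.2], "slide": [-1.21, 0.03, -1.16], "hand": 0}, {"rot": [-0.0, -0.0, -0.0], "slide": [-1.42, 0.0, 0.72], "hand": 0}, {"rot": [-0.0, -0.0, -0.0], "slide": [-1.43, 0.0, 0.73], "hand": 0}, {"rot": [-0.0, -0.0, -0.0], "slide": [0.73, 0.0, 1.28], "hand": 0}, {"rot": [-0.0, -0.0, -0.0], "slide": [0.72, 0.0, 1.27], "hand": 0}, {"rot": [-0.0, -0.0, -0.0], "slide": [0.73, 0.0, 1.28], "hand": 0}, {"rot": [-0.0, -0.0, -0.0], "slide": [-0.39, 0.0, 0.53], "hand": 0}, {"rot": [-0.0, -0.0, -0.0], "slide": [-0.38, 0.0, 0.53], "hand": 0}, {"rot": [-0.0, -0.0, -0.0], "slide": [-0.56, 0.01, 0.75], "hand": 0}]
[{"rot": [-0.0, -0.0, -0.0], "slide": [-0.49, -0.0, 0.78], "hand": 0}, {"rot": [-0.0, -0.0, -0.0], "slide": [-0.43, -0.0, 0.83], "hand": 0}, {"rot": [-0.0, -0.0, -0.0], "slide": [-0.36, -0.0, 0.85], "hand": 0}, {"rot": [-0.0, -0.0, -0.0], "slide": [-0.29, -0.0, 0.88], "hand": 0}, {"rot": [-0.0, -0.0, -0.0], "slide": [-0.22, -0.0, 0.9], "hand": 0}, {"rot": [-0.0, -0.0, -0.0], "slide": [-0.15, -0.0, 0.92], "hand": 0}, {"rot": [-0.0, -0.0, -0.0], "slide": [-0.07, -0.0, 0.92], "hand": 0}, {"rot": [-0.0, -0.0, -0.0], "slide": [-0.0, -0.0, 0.88], "hand": 0}, {"rot": [-0.0, -0.0, -0.0], "slide": [0.06, -0.0, 0.82], "hand": 0}, {"rot": [-0.0, -0.0, -0.0], "slide": [0.13, -0.0, 0.81], "hand": 0}]
[{"rot": [-0.0, -0.0, -0.0], "slide": [0.2, -0.0, 0.8], "hand": 0}, {"rot": [-0.0, -0.0, -0.0], "slide": [0.26, -0.0, 0.79], "hand": 0}, {"rot": [-0.0, -0.0, -0.0], "slide": [0.32, -0.0, 0.75], "hand": 0}, {"rot": [-0.0, -0.0, -0.0], "slide": [0.38, -0.0, 0.74], "hand": 0}, {"rot": [-0.0, -0.0, -0.0], "slide": [0.44, 0.0, 0.69], "hand": 0}]
end [624.  279.4 133.1] max 1.6764844168676307 0.28284271247461906
```

Emit:
{"fn": "servo_tool", "kwargs": {"steps": [{"rot":[0,-0.2,0.1],"slide":[-1.2,0.03,-1.16],"hand":0},{"rot":[0,-0.2,0.2],"slide":[-1.21,0.03,-1.16],"hand":0},{"rot":[0,0,0],"slide":[-1.42,0,0.72],"hand":0},{"rot":[0,0,0],"slide":[-1.43,0,0.73],"hand":0},{"rot":[0,0,0],"slide":[0.73,0,1.28],"hand":0},{"rot":[0,0,0],"slide":[0.72,0,1.27],"hand":0},{"rot":[0,0,0],"slide":[0.73,0,1.28],"hand":0},{"rot":[0,0,0],"slide":[-0.39,0,0.53],"hand":0},{"rot":[0,0,0],"slide":[-0.38,0,0.53],"hand":0},{"rot":[0,0,0],"slide":[-0.56,0,0.75],"hand":0}]}}

```text
t: 11.4
tool_pos: [516.3, 267.7, 74.8]
ee_rot: [[0.451, -0.102, 0.887], [0.046, 0.995, 0.091], [-0.891, -0.0, 0.453]]
contact_force: [-1.0, 0.1, -0.7]
width: -0.004
```

```bash
python3 - <<'E'
from h import *
st()
im=imaging.get_image("side"); cv2.imwrite("pics/p5.png",cv2.resize(im[150:260,150:310,::-1],None,fx=4,fy=4,interpolation=2))
E
```

```text
t 11.4 S [-105.    -6.6   74.8] F [-1.   0.2 -0.7] w -0.004 q [ 0.55  0.03  2.27 -0.47  0.46 -0.74]
```

View pics/p5.png

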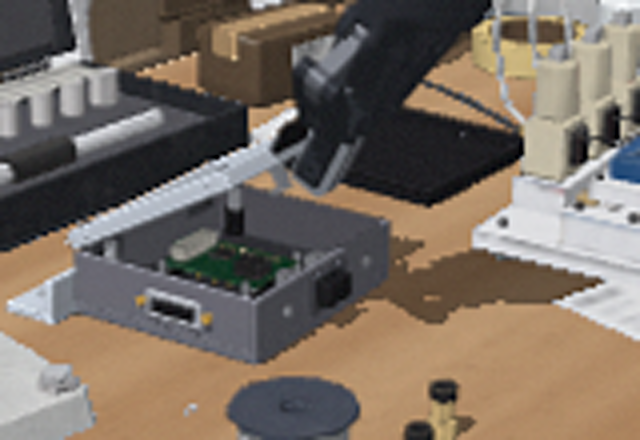

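The lid is sprung up about 0.4 rad, with the finger hooked at its front edge (300,170). Continuing the arc.

Emit:
{"fn": "servo_tool", "kwargs": {"steps": [{"rot":[0,0,0],"slide":[-0.49,0,0.78],"hand":0},{"rot":[0,0,0],"slide":[-0.43,0,0.83],"hand":0},{"rot":[0,0,0],"slide":[-0.36,0,0.85],"hand":0},{"rot":[0,0,0],"slide":[-0.29,0,0.88],"hand":0},{"rot":[0,0,0],"slide":[-0.22,0,0.9],"hand":0},{"rot":[0,0,0],"slide":[-0.15,0,0.92],"hand":0},{"rot":[0,0,0],"slide":[-0.07,0,0.92],"hand":0},{"rot":[0,0,0],"slide":[0,0,0.88],"hand":0}]}}

```text
t: 12.25
tool_pos: [570.2, 273.9, 125.8]
ee_rot: [[0.453, -0.103, 0.885], [0.048, 0.995, 0.091], [-0.89, 0.001, 0.456]]
contact_force: [0.2, -0.3, -1.6]
width: -0.001
```

```bash
python3 - <<'E'
from h import *
st()
for c in ("side","top"):
  imaging.get_image(c); print([(np.round(L(d["position"]),1).tolist(),round(d["conf"],2)) for d in models.tip_of(c,"lid_lip")][:2],[(np.round(L(d["position"]),1).tolist(),round(d["conf"],2)) for d in models.tip_of(c,"jig_back")][:1])
E
```

```text
t 12.25 S [-50.6  -5.9 125.8] F [ 0.2 -0.3 -1.6] w -0.001 q [ 0.51  0.05  2.14 -0.35  0.54 -0.9 ]
[([-35.2, -6.2, 161.0], 0.88)] [([-1.0, -2.9, 10.0], 0.87)]
[([-34.1, -3.3, 163.3], 0.93)] [([-1.2, -3.9, 10.6], 0.77)]
```

Emit:
{"fn": "servo_tool", "kwargs": {"steps": [{"rot":[0,0,0],"slide":[0.06,0,0.82],"hand":0},{"rot":[0,0,0],"slide":[0.13,0,0.81],"hand":0},{"rot":[0,0,0],"slide":[0.2,0,0.8],"hand":0},{"rot":[0,0,0],"slide":[0.26,0,0.79],"hand":0},{"rot":[0,0,0],"slide":[0.32,0,0.75],"hand":0},{"rot":[0,0,0],"slide":[0.38,0,0.74],"hand":0},{"rot":[0,0,0],"slide":[0.4,0,0.6],"hand":0},{"rot":[0,0,0],"slide":[0,0,0],"hand":0},{"rot":[0,0,0],"slide":[0,0,0],"hand":0}]}}

```text
t: 13.45
tool_pos: [625.9, 279.9, 135.5]
ee_rot: [[0.456, -0.103, 0.884], [0.048, 0.995, 0.09], [-0.889, 0.002, 0.458]]
contact_force: [0.0, -1.8, 6.1]
width: 0.001
```

```bash
python3 - <<'E'
from h import *
st()
for c in ("side","top"):
  imaging.get_image(c); print([(np.round(L(d["position"]),1).tolist(),round(d["conf"],2)) for d in models.tip_of(c,"lid_lip")][:2],[(np.round(L(d["position"]),1).tolist(),round(d["conf"],2)) for d in models.tip_of(c,"jig_back")][:1])
E
```

```text
t 13.45 S [  5.4  -5.7 135.5] F [-0.2 -1.8  6.1] w 0.001 q [ 0.47  0.13  2.03 -0.31  0.56 -0.98]
[([36.5, -4.0, 163.0], 0.59)] [([0.7, -3.0, 12.4], 0.57)]
[([32.4, -7.0, 163.7], 0.65)] []
```

Emit:
{"fn": "servo_tool", "kwargs": {"steps": [{"rot":[0,0,0],"slide":[0.1,0,0.5],"hand":0},{"rot":[0,0,0],"slide":[0.2,0,0.5],"hand":0},{"rot":[0,0,0],"slide":[0,0,0],"hand":0},{"rot":[0,0,0],"slide":[0,0,0],"hand":0}]}}

```text
t: 14.15
tool_pos: [633.8, 280.1, 134.5]
ee_rot: [[0.451, -0.102, 0.887], [0.046, 0.995, 0.091], [-0.891, 0.0, 0.453]]
contact_force: [0.3, -0.3, -0.1]
width: 0.002
```

```bash
python3 - <<'E'
from h import *
st()
ims=[]
for c in ("side","top"):
  im=imaging.get_image(c); print([(np.round(L(d["position"]),1).tolist(),round(d["conf"],2)) for d in models.tip_of(c,"lid_lip")][:2],[(np.round(L(d["position"]),1).tolist(),round(d["conf"],2)) for d in models.tip_of(c,"jig_back")][:1])
  ims.append(im[110:250,140:310,::-1] if c=="side" else im[90:230,160:330,::-1])
cv2.imwrite("pics/p6.png",cv2.resize(np.hstack(ims),(800,330),interpolation=2))
E
```

```text
t 14.15 S [ 13.3  -6.3 134.5] F [ 0.2 -0.3 -0.1] w 0.002 q [ 0.46  0.14  2.01 -0.3   0.56 -0.99]
[([75.8, -6.7, 146.4], 0.71)] [([4.4, -3.4, 11.0], 0.9)]
[([73.3, -1.2, 144.7], 0.75)] []
```

View pics/p6.png

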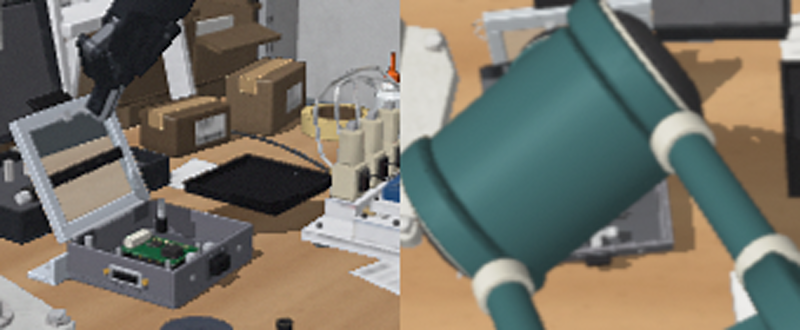

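The lid rests fully open at about 2.05 rad, with the jig at the stop and the board visible at (160,245). Next, locate the board and plan the grasp.

```bash
python3 - <<'E'
from h import *
im=cv2.imread("pics/top3.png"); hsv=cv2.cvtColor(im,cv2.COLOR_BGR2HSV)
for lo in (60,90):
  m=cv2.inRange(hsv,(40,lo,30),(90,255,255)); m[:130]=0;m[190:]=0;m[:,:215]=0;m[:,:][:,265:]=0
  ys,xs=np.nonzero(m); print(len(xs), xs.min(),xs.max(),ys.min(),ys.max(), np.round(L(px2w("top",(xs.mean(),ys.mean()),20)),1))
  r=cv2.minAreaRect(np.c_[xs,ys].astype(np.float32)); print(r, np.round([L(px2w("top",c,20)) for c in cv2.boxPoints(r)],1).tolist(),np.round(L(px2w("top",r[0],20)),1))
imaging.get_image("side")
for f in (models.tip_of,models.search_frame): print([(np.round(L(d["position"]),1).tolist(),round(d["conf"],2)) for d in f("side","board")][:3])
plan([(W([-30,-6,165]),tool(10),3),(W([-58,-6,90]),tool(0),4)],60)
E
```

```text
5 243 245 170 171 [-61.4 -13.4  20. ]
((244.0, 170.5), (1.0, 2.0), 90.0) [[-59.9, -11.1, 20.0], [-60.3, -15.1, 20.0], [-62.4, -14.9, 20.0], [-61.9, -10.9, 20.0]] [-61.1 -13.   20. ]Traceback (most recent call last):
  File "<stdin>", line 5, in <module>
    return umr_minimum(a, axis, None, out, keepdims, initial, where)
ValueError: zero-size array to reduction operation minimum which has no identity
```

```bash
python3 - <<'E'
from h import *
im=cv2.imread("pics/top3.png").astype(int); g=im[:,:,1]-(im[:,:,0]+im[:,:,2])/2
for t in (8,14):
  m=(g>t); m[:140]=0;m[190:]=0;m[:,:220]=0;m[:,262:]=0
  ys,xs=np.nonzero(m); r=cv2.minAreaRect(np.c_[xs,ys].astype(np.float32))
  print(len(xs),xs.min(),xs.max(),ys.min(),ys.max(), np.round([L(px2w("top",c,20)) for c in cv2.boxPoints(r)],1).tolist(),np.round(L(px2w("top",r[0],20)),1))
imaging.get_image("side")
for f in (models.tip_of,models.search_frame): print([(np.round(L(d["position"]),1).tolist(),round(d["conf"],2)) for d in f("side","board")][:3])
plan([(W([-30,-6,165]),tool(10),3),(W([-58,-6,90]),tool(0),4)],60)
E
```

```text
394 229 252 152 183 [[-23.5, 15.3, 20.0], [-23.5, -27.9, 20.0], [-85.8, -28.0, 20.0], [-85.8, 14.7, 20.0]] [-54.8  -6.5  20. ]
278 230 251 153 183 [[-25.6, 13.9, 20.0], [-25.6, -26.6, 20.0], [-84.6, -26.7, 20.0], [-84.6, 13.3, 20.0]] [-55.3  -6.5  20. ]
[([-52.6, 0.8, 15.4], 0.6)]
[([-49.6, 8.3, 22.7], 0.55)]
[{"rot": [-0.0, 5.7, -0.0], "slide": [-1.53, -0.0, -0.86], "hand": 60}, {"rot": [-0.0, 5.7, -0.0], "slide": [-1.44, -0.0, -1.01], "hand": 60}, {"rot": [-0.0, 5.7, -0.0], "slide": [-1.34, -0.0, -1.15], "hand": 60}, {"rot": [-0.0, 2.5, -0.0], "slide": [1.73, -0.0, -1.01], "hand": 60}, {"rot": [-0.0, 2.5, -0.0], "slide": [1.77, -0.0, -0.94], "hand": 60}, {"rot": [-0.0, 2.5, -0.0], "slide": [1.8, -0.0, -0.86], "hand": 60}, {"rot": [-0.0, 2.5, -0.0], "slide": [1.84, -0.01, -0.78], "hand": 60}]
end [563.  273.1  90. ] max 2.004120754844877 5.7
```

Emit:
{"fn": "servo_tool", "kwargs": {"steps": [{"rot":[0,5.7,0],"slide":[-1.53,0,-0.86],"hand":70},{"rot":[0,5.7,0],"slide":[-1.44,0,-1.01],"hand":70},{"rot":[0,5.7,0],"slide":[-1.34,0,-1.15],"hand":70},{"rot":[0,2.5,0],"slide":[1.73,0,-1.01],"hand":70},{"rot":[0,2.5,0],"slide":[1.77,0,-0.94],"hand":70},{"rot":[0,2.5,0],"slide":[1.8,0,-0.86],"hand":70},{"rot":[0,2.5,0],"slide":[1.84,0,-0.78],"hand":70},{"rot":[0,0,0],"slide":[2,0,0.1],"hand":70},{"rot":[0,0,0],"slide":[2,0,0.05],"hand":70},{"rot":[0,0,0],"slide":[1.5,0,0],"hand":70}]}}

```text
t: 15.6
tool_pos: [563.5, 272.8, 32.7]
ee_rot: [[-0.002, -0.102, 0.995], [-0.0, 0.995, 0.102], [-1.0, -0.0, -0.002]]
contact_force: [-0.1, 0.3, -0.1]
width: 0.701
```

```bash
python3 - <<'E'
from h import *
st(); print(np.round(RS.T@status.get_state()["ee_rot"],3).tolist())
im=imaging.get_image("side"); cv2.imwrite("pics/p7.png",cv2.resize(im[140:250,140:300,::-1],None,fx=4,fy=4,interpolation=2))
E
```

```text
t 15.6 S [-57.5  -6.3  32.7] F [-0.   0.3 -0.1] w 0.701 q [ 0.41  0.36  1.87  0.    0.91 -1.26]
[[-0.002, 0.0, 1.0], [-0.0, 1.0, -0.0], [-1.0, -0.0, -0.002]]
```

View pics/p7.png

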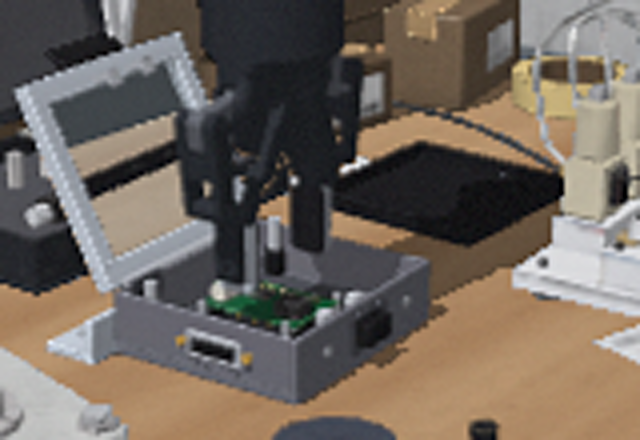

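The fingers straddle the board's long edges. Descend and grip.

Emit:
{"fn": "servo_tool", "kwargs": {"steps": [{"rot":[0,0,0],"slide":[0.8,0,0.05],"hand":70},{"rot":[0,0,0],"slide":[0.7,0,0.05],"hand":70},{"rot":[0,0,0],"slide":[0.5,0,0],"hand":70},{"rot":[0,0,0],"slide":[0,0,0],"hand":70},{"rot":[0,0,0],"slide":[0,0,0],"hand":35},{"rot":[0,0,0],"slide":[0,0,0],"hand":35},{"rot":[0,0,0],"slide":[0,0,0],"hand":35},{"rot":[0,0,0],"slide":[0,0,0],"hand":35},{"rot":[0,0,0],"slide":[0,0,0],"hand":35}]}}

```text
t: 16.55
tool_pos: [566.3, 273.9, 16.2]
ee_rot: [[0.002, -0.103, 0.995], [0.002, 0.995, 0.103], [-1.0, 0.001, 0.002]]
contact_force: [-2.0, -0.3, 6.3]
width: 0.451
```

```bash
python3 - <<'E'
from h import *
st()
E
```

```text
t 16.55 S [-54.5  -5.5  16.2] F [-2.  -0.1  6.3] w 0.451 q [ 0.41  0.39  1.88  0.    0.88 -1.26]
```

Emit:
{"fn": "servo_tool", "kwargs": {"steps": [{"rot":[0,0,0],"slide":[0,0,0],"hand":70},{"rot":[0,0,0],"slide":[0,0,0],"hand":70},{"rot":[0,0,0],"slide":[0,0,0],"hand":70}]}}

```text
t: 16.85
tool_pos: [565.2, 273.3, 14.6]
ee_rot: [[-0.001, -0.103, 0.995], [0.0, 0.995, 0.103], [-1.0, 0.001, -0.001]]
contact_force: [-0.0, -0.1, 0.4]
width: 0.699
```

```bash
python3 - <<'E'
from h import *
st()
im=imaging.get_image("side"); cv2.imwrite("pics/p8.png",cv2.resize(im[170:245,160:270,::-1],None,fx=6,fy=6,interpolation=2))
E
```

```text
t 16.85 S [-55.7  -6.   14.6] F [-0.  -0.1  0.4] w 0.699 q [ 0.41  0.39  1.88  0.    0.88 -1.26]
```

View pics/p8.png

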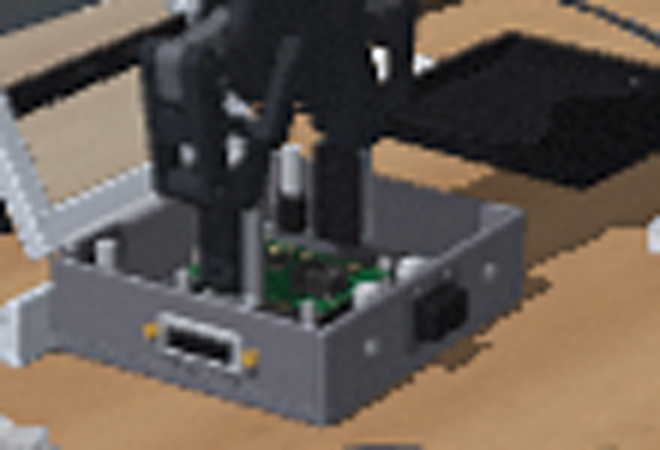

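Free of contact now. The tips had ridden on top of the plate, so go about 3.6 mm lower and grip again.

Emit:
{"fn": "servo_tool", "kwargs": {"steps": [{"rot":[0,0,0],"slide":[0.2,0,0],"hand":70},{"rot":[0,0,0],"slide":[0.2,0,0],"hand":70},{"rot":[0,0,0],"slide":[0,0,0],"hand":70}]}}

```text
t: 17.2
tool_pos: [565.1, 273.3, 10.5]
ee_rot: [[-0.001, -0.103, 0.995], [0.0, 0.995, 0.103], [-1.0, 0.0, -0.001]]
contact_force: [0.9, 0.6, 0.2]
width: 0.7
```

Emit:
{"fn": "servo_tool", "kwargs": {"steps": [{"rot":[0,0,0],"slide":[0,0,0],"hand":35},{"rot":[0,0,0],"slide":[0,0,0],"hand":35},{"rot":[0,0,0],"slide":[0,0,0],"hand":35},{"rot":[0,0,0],"slide":[0,0,0],"hand":35}]}}

```text
t: 17.6
tool_pos: [565.8, 273.6, 11.5]
ee_rot: [[0.0, -0.103, 0.995], [0.001, 0.995, 0.103], [-1.0, 0.001, 0.0]]
contact_force: [-0.3, -0.2, 2.2]
width: 0.457
```

Emit:
{"fn": "servo_tool", "kwargs": {"steps": [{"rot":[0,0,0],"slide":[-0.4,0,0],"hand":35},{"rot":[0,0,0],"slide":[-0.6,0,0],"hand":35},{"rot":[0,0,0],"slide":[-1,0,0],"hand":35},{"rot":[0,0,0],"slide":[-1,0,0],"hand":35}]}}

```text
t: 18.0
tool_pos: [565.6, 273.5, 41.9]
ee_rot: [[-0.0, -0.103, 0.995], [0.001, 0.995, 0.103], [-1.0, 0.001, 0.0]]
contact_force: [0.3, -0.2, -0.4]
width: 0.453
```

```bash
python3 - <<'E'
from h import *
st()
im=imaging.get_image("side"); cv2.imwrite("pics/p9.png",cv2.resize(im[155:245,160:270,::-1],None,fx=6,fy=6,interpolation=2))
print([(np.round(L(d["position"]),1).tolist(),round(d["conf"],2)) for d in models.tip_of("side","board")][:3])
E
```

```text
t 18.0 S [-55.3  -5.8  41.9] F [ 0.3 -0.2 -0.4] w 0.453 q [ 0.41  0.35  1.87  0.    0.92 -1.26]
[([-50.3, -1.7, 44.8], 0.65)]
```

View pics/p9.png

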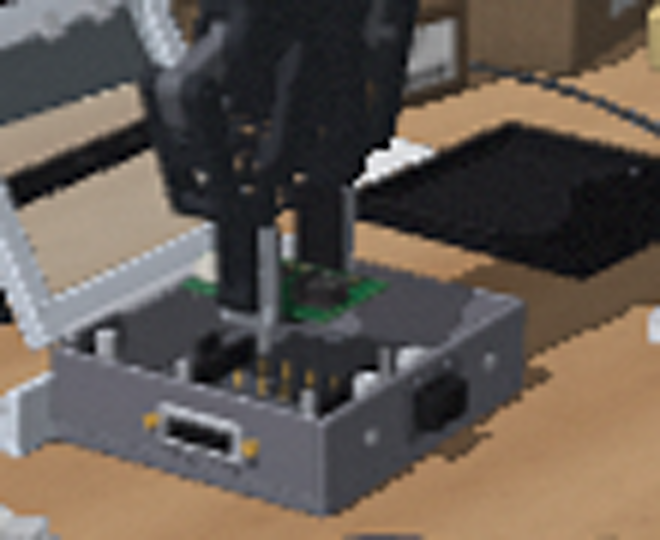

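The board is held level between the fingers, and the jig stays at the stop. Next, carry it to the tray.

```bash
python3 - <<'E'
from h import *
T=tool(0,-4); p=status.get_state()["tool_pos"]
plan([([p[0],p[1],110],tool(0),3),([617,43,110],T,8),([617,43,25],T,4)],35)
E
```

```text
[{"rot": [-0.0, 0.1, -0.0], "slide": [-2.21, 0.0, 0.01], "hand": 35}, {"rot": [-0.0, 0.1, -0.1], "slide": [-2.21, 0.01, 0.0], "hand": 35}, {"rot": [-0.0, 0.0, -0.0], "slide": [-2.21, 0.0, 0.01], "hand": 35}, {"rot": [0.5, 0.0, -0.0], "slide": [-0.0, -2.94, 0.32], "hand": 35}, {"rot": [0.5, 0.0, -0.0], "slide": [-0.0, -2.94, 0.35], "hand": 35}, {"rot": [0.5, 0.0, -0.0], "slide": [-0.0, -2.93, 0.37], "hand": 35}, {"rot": [0.5, 0.0, -0.0], "slide": [-0.0, -2.93, 0.4], "hand": 35}, {"rot": [0.5, 0.0, -0.0], "slide": [-0.0, -2.93, 0.42], "hand": 35}, {"rot": [0.5, 0.0, -0.0], "slide": [-0.0, -2.92, 0.45], "hand": 35}, {"rot": [0.5, 0.0, -0.0], "slide": [-0.0, -2.92, 0.47], "hand": 35}]
[{"rot": [0.5, 0.0, -0.0], "slide": [-0.01, -2.91, 0.5], "hand": 35}, {"rot": [-0.0, 0.0, -0.0], "slide": [2.13, -0.0, -0.0], "hand": 35}, {"rot": [-0.0, 0.0, -0.0], "slide": [2.12, -0.0, -0.0], "hand": 35}, {"rot": [-0.0, 0.0, -0.0], "slide": [2.13, -0.0, -0.0], "hand": 35}, {"rot": [-0.0, 0.0, -0.0], "slide": [2.12, -0.0, -0.0], "hand": 35}]
end [617.  43.  25.] max 2.960760037557924 0.5
```

Emit:
{"fn": "servo_tool", "kwargs": {"steps": [{"rot":[0,0,0],"slide":[-2.2,0,0],"hand":35},{"rot":[0,0,0],"slide":[-2.2,0,0],"hand":35},{"rot":[0,0,0],"slide":[-2.2,0,0],"hand":35},{"rot":[0.5,0,0],"slide":[0,-2.94,0.32],"hand":35},{"rot":[0.5,0,0],"slide":[0,-2.94,0.35],"hand":35},{"rot":[0.5,0,0],"slide":[0,-2.93,0.37],"hand":35},{"rot":[0.5,0,0],"slide":[0,-2.93,0.4],"hand":35},{"rot":[0.5,0,0],"slide":[0,-2.93,0.42],"hand":35},{"rot":[0.5,0,0],"slide":[0,-2.92,0.45],"hand":35},{"rot":[0.5,0,0],"slide":[0,-2.92,0.47],"hand":35}]}}

```text
t: 19.1
tool_pos: [609.1, 69.8, 107.1]
ee_rot: [[0.0, -0.041, 0.999], [0.001, 0.999, 0.041], [-1.0, 0.001, 0.0]]
contact_force: [0.2, -0.4, -0.4]
width: 0.452
```

Emit:
{"fn": "servo_tool", "kwargs": {"steps": [{"rot":[0.5,0,0],"slide":[0,-2.91,0.5],"hand":35},{"rot":[0,0,0],"slide":[1.7,0,0],"hand":35},{"rot":[0,0,0],"slide":[2,0,0],"hand":35},{"rot":[0,0,0],"slide":[2,0,0],"hand":35},{"rot":[0,0,0],"slide":[2,0,0],"hand":35},{"rot":[0,0,0],"slide":[1,0,0],"hand":35},{"rot":[0,0,0],"slide":[0,0,0],"hand":35}]}}

```text
t: 19.8
tool_pos: [613.4, 42.2, 18.1]
ee_rot: [[-0.004, -0.033, 0.999], [0.001, 0.999, 0.033], [-1.0, 0.001, -0.004]]
contact_force: [-0.0, 0.7, -0.0]
width: 0.452
```

```bash
python3 - <<'E'
from h import *
st(); s=status.get_state(); print(np.round(s["tool_pos"],1))
for c in ("side","top"):
  im=imaging.get_image(c)
  if c=="side": cv2.imwrite("pics/p10.png",cv2.resize(im[120:230,170:330,::-1],None,fx=4,fy=4,interpolation=2))
  for n in ("board","board_tray"): print(c,n,[(np.round(d["position"],1).tolist(),round(d["conf"],2)) for d in models.tip_of(c,n)][:2])
E
```

```text
t 19.8 S [ -31.5 -240.9   18.1] F [ 0.   0.7 -0. ] w 0.452 q [ 0.03  0.36  1.9   0.    0.88 -1.58]
[613.4  42.2  18.1]
side board [([614.7, 45.8, 25.9], 0.61)]
side board_tray [([618.1, 44.6, -0.7], 0.95)]
top board [([616.2, 46.6, 23.3], 0.52)]
top board_tray [([618.4, 44.6, -0.8], 0.77)]
```

Emit:
{"fn": "servo_tool", "kwargs": {"steps": [{"rot":[0,0,0],"slide":[0.5,0.1,0.2],"hand":35},{"rot":[0,0,0],"slide":[0.5,0,0.2],"hand":35},{"rot":[0,0,0],"slide":[0.4,0,0],"hand":35},{"rot":[0,0,0],"slide":[0.2,0,0],"hand":35},{"rot":[0,0,0],"slide":[0,0,0],"hand":35}]}}

```text
t: 20.6
tool_pos: [618.4, 43.3, 3.0]
ee_rot: [[-0.002, -0.033, 0.999], [0.001, 0.999, 0.033], [-1.0, 0.001, -0.002]]
contact_force: [0.4, 0.0, 0.3]
width: 0.454
```

Emit:
{"fn": "servo_tool", "kwargs": {"steps": [{"rot":[0,0,0],"slide":[0.1,0,0],"hand":35},{"rot":[0,0,0],"slide":[0.1,0,0],"hand":35}]}}

```text
t: 20.8
tool_pos: [619.3, 43.3, 1.9]
ee_rot: [[0.0, -0.033, 0.999], [0.001, 0.999, 0.033], [-1.0, 0.001, 0.0]]
contact_force: [-0.2, 0.0, -0.2]
width: 0.459
```

Emit:
{"fn": "servo_tool", "kwargs": {"steps": [{"rot":[0,0,0],"slide":[0.1,0,0],"hand":35},{"rot":[0,0,0],"slide":[0,0,0],"hand":35}]}}

```text
t: 21.0
tool_pos: [619.3, 43.3, 1.0]
ee_rot: [[0.0, -0.033, 0.999], [0.001, 0.999, 0.033], [-1.0, 0.001, 0.0]]
contact_force: [-0.5, 0.1, -0.7]
width: 0.457
```

Emit:
{"fn": "servo_tool", "kwargs": {"steps": [{"rot":[0,0,0],"slide":[0.1,0,0],"hand":35},{"rot":[0,0,0],"slide":[0,0,0],"hand":35}]}}

```text
t: 21.2
tool_pos: [619.3, 43.3, 0.9]
ee_rot: [[0.0, -0.033, 0.999], [0.001, 0.999, 0.033], [-1.0, 0.001, 0.0]]
contact_force: [-2.1, 0.3, 5.3]
width: 0.451
```

Emit:
{"fn": "servo_tool", "kwargs": {"steps": [{"rot":[0,0,0],"slide":[0.1,0,0],"hand":35},{"rot":[0,0,0],"slide":[0,0,0],"hand":35}]}}

```text
t: 21.4
tool_pos: [619.3, 43.4, 0.8]
ee_rot: [[-0.0, -0.033, 0.999], [0.001, 0.999, 0.033], [-1.0, 0.001, -0.0]]
contact_force: [-4.6, -0.3, 11.1]
width: 0.461
```

Contact with the tray floor. Relieve the force, open, and lift off.

Emit:
{"fn": "servo_tool", "kwargs": {"steps": [{"rot":[0,0,0],"slide":[-0.15,0,0],"hand":35},{"rot":[0,0,0],"slide":[0,0,0],"hand":60},{"rot":[0,0,0],"slide":[0,0,0],"hand":70},{"rot":[0,0,0],"slide":[0,0,0],"hand":75},{"rot":[0,0,0],"slide":[0,0,0],"hand":75},{"rot":[0,0,0],"slide":[-0.5,0,0],"hand":75},{"rot":[0,0,0],"slide":[-1.5,0,0],"hand":75},{"rot":[0,0,0],"slide":[-4,0,0],"hand":75},{"rot":[0,0,0],"slide":[-4,0,0],"hand":75},{"rot":[0,0,0],"slide":[-4,0,0],"hand":75}]}}

```text
t: 22.4
tool_pos: [619.2, 43.2, 143.1]
ee_rot: [[0.001, -0.033, 0.999], [0.001, 0.999, 0.033], [-1.0, 0.001, 0.001]]
contact_force: [1.5, 0.7, 0.3]
width: 0.754
```

Emit:
{"fn": "servo_tool", "kwargs": {"steps": [{"rot":[0,0,0],"slide":[-2,-4,-3],"hand":75},{"rot":[0,0,0],"slide":[0,-4.5,-1.5],"hand":75},{"rot":[0,0,0],"slide":[0,-4.5,-1],"hand":75},{"rot":[0,0,0],"slide":[0,-4.5,-1],"hand":75},{"rot":[0,0,0],"slide":[0,-4.5,-1],"hand":75},{"rot":[0,0,0],"slide":[0,-4.5,-1],"hand":75},{"rot":[0,0,0],"slide":[0,-4.5,-1],"hand":75}]}}

```text
t: 23.1
tool_pos: [536.2, -268.8, 160.6]
ee_rot: [[0.002, -0.033, 0.999], [-0.0, 0.999, 0.033], [-1.0, -0.0, 0.002]]
contact_force: [0.6, 0.5, 0.5]
width: 0.751
```

```bash
python3 - <<'E'
from h import *
st()
for c in ("side","top"):
  im=imaging.get_image(c); cv2.imwrite(f"pics/{c}9.png",im[:,:,::-1].copy())
  for n in ("board","board_tray","solder_reel","fitting_1"): print(c,n,[(np.round(d["position"],1).tolist(),round(d["conf"],2)) for d in models.tip_of(c,n)][:3])
  for n in ("test_jig","jig_back","lid_lip"): print(c,n,"S",[(np.round(L(d["position"]),1).tolist(),round(d["conf"],2)) for d in models.tip_of(c,n)][:2])
im=cv2.imread("pics/top9.png").astype(int); g=im[:,:,1]-(im[:,:,0]+im[:,:,2])/2
m=(g>14); m[:112]=0;m[176:]=0;m[:,:322]=0;m[:,386:]=0
ys,xs=np.nonzero(m); r=cv2.minAreaRect(np.c_[xs,ys].astype(np.float32))
q=[px2w("top",c,7) for c in cv2.boxPoints(r)]; print(len(xs),np.round(q,1).tolist(),np.round(np.mean(q,0),1))
E
```

```text
t 23.1 S [-140.3 -542.2  160.6] F [0.7 0.4 0.5] w 0.751 q [-0.51  0.18  1.85  0.    1.12 -2.11]
side board [([384.2, 336.1, -5.1], 0.75), ([622.2, 47.3, 5.2], 0.69), ([367.0, 369.4, 1.4], 0.69)]
side board_tray [([617.2, 42.2, -0.7], 0.98)]
side solder_reel [([400.1, 416.8, -1.3], 0.86)]
side fitting_1 [([383.7, 337.3, -2.8], 0.67), ([367.2, 366.7, 0.1], 0.43)]
side test_jig S [([-54.0, -6.6, -1.5], 0.65), ([72.5, -6.6, 145.3], 0.18)]
side jig_back S [([-3.2, -2.8, 11.1], 0.61), ([-242.2, 109.6, 0.7], 0.6)]
side lid_lip S [([78.8, -6.8, 144.2], 0.73)]
top board [([619.2, 42.1, 4.6], 0.8)]
top board_tray [([618.6, 43.9, 1.1], 0.95)]
top solder_reel [([402.9, 418.2, 5.0], 0.61)]
top fitting_1 [([370.2, 374.1, -0.0], 0.57)]
top test_jig S [([-58.9, -6.6, -0.4], 0.69)]
top jig_back S [([-1.8, -3.7, 9.6], 0.58)]
top lid_lip S [([74.2, -2.9, 143.2], 0.56)]
470 [[649.4, 65.0, 7.0], [651.5, 20.7, 7.0], [589.4, 20.0, 7.0], [587.2, 63.8, 7.0]] [619.4  42.4   7. ]
```

```bash
python3 - <<'E'
from h import *
a=cv2.imread("pics/side3.png",0).astype(np.float32);b=cv2.imread("pics/side9.png",0).astype(np.float32)
T=a[218:238,178:208]; r=cv2.matchTemplate(b[208:248,168:218].astype(np.uint8),T.astype(np.uint8),cv2.TM_CCOEFF_NORMED)
print(cv2.minMaxLoc(r))
manip.sign_off()
E
```

```text
(-0.3782597780227661, 0.5854354500770569, (1, 18), (10, 10))
the job is handed in; nothing more can be done
```

I finished the job and handed it in at about 23 s, within the 72 s limit; no verdict is reported.

- **Jig to the stop:** I pushed it with the open fingers on either side of the button, which squared it up. I stopped when the force rose to about 19 N with the jig barely moving. The top picture showed it flush against the stop.
- **Button and lid:** I pressed the button gently, reaching about 12 N, until the lid sprang up. I then swung the lid over with a hooked finger until it fell open.
- **Board:** The first grip failed because the fingertips rode up on top of the plate. I opened, went about 4 mm lower and gripped again, and the board came out level. I set it down on contact with the tray floor, reaching about 11 N.

**Last checks**
- **Board:** the image outline is about 62 x 44 mm, centred at (619, 42), against a tray centre of (618, 43). It looks flat, with its origin about 5 mm up where 2 mm is expected, which is within the detector's 4 mm error.
- **Jig:** rear face 2 to 3 mm short of the stop by the detectors, the same as right after the push. The lid is fully open at about 2.05 rad.
- **Bystanders:** the reel is within about 2 mm of its first reading. The side camera sees both fittings within about 3 mm of theirs. The top camera found only one, about 4 mm off.

**Weak or missing checks**
- The picture comparison to see whether the jig had moved since the push found no shift, but the match was poor (0.59), so it proves little.
- I reached the picture limit before the placing, so that was checked only by detectors, image outline and force readings.
- One move call was refused for missing fields, and nothing moved.

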